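Post-cure a resin blank in the UV box

ROBOT

A 6-joint arm with a two-finger parallel gripper is mounted at the origin on the work surface. World frame = base frame: x ahead of the robot, y to its left, z up, the work surface at z = 0. Lengths are in m, angles in rad, forces in N, time in s.
With the tool pointing down it reaches from about 0.35 to 0.8 m from the base axis. Payload 7.3 kg.
Tool frame: the origin (TCP) lies midway between the tips of the shut fingers; the grasp point (between the pads) lies 19 mm behind it; z points along the fingers, y is the line along which they close (so a half turn about z gives the same grasp; the last joint's range is limited). The gripper opens to 85 mm and grips with 20 to 120 N. Pads are 22 mm wide; open, the fingers measure 114 mm over their backs; the gripper's body (76 mm by 85 mm) begins 54 mm behind the grasp point. The pads swing forward as they close: fully open they stand 13 mm farther back than shut.
Start: joints at [1.148, 0.342, 1.524, -0, 1.275, -0.146], TCP at [0.143, 0.505, 0.231] pointing down, gripper open.
Joint ranges: [-2.53, 2.53], [-0.77, 2.02], [0.04, 2.7], [-1, 4.14], [0.28, 2.66], [-3.11, 3.11]. Speed limits (rad/s): [2.57, 2.57, 3.14, 3.14, 3.14, 3.14].

INTERFACE

Orientations are given as a rotation vector (axis times angle).
In Python, from station import sensors, eyes, order, spotter gives the robot as it stands.
- The arm moves only by the tool arm_command, never from a script. Its argument "moves" is a list of rows, each a list of 7 numbers: the shift along the world's x, y, z in mm, then the turn, a rotation vector about the world's x, y, z in rad, then the opening, from 0 (shut) to 1 (fully open). In form: [[tx, ty, tz, wx, wy, wz, jaw], ...]. A call has 1 to 12 rows; each row shifts and turns the commanded pose from where the row before left it; what a row does not reach is not made up. A row lasts 1/10 s, in which the tool goes at most 50 mm and 8.59 degrees, less where a joint would pass 70% of its speed; a pose out of reach is approached as far as the arm can. A call with a gripper value outside its range is refused whole. The fingers move at their own pace and stop on an object; the grip force is fixed at half the most. Time passes only in rows, so rows that do not move let the fingers close. It gives the time, the measured TCP pose, the force, the opening and the grip force at its end, in the units of the state.
- sensors.observe(): the state, without advancing time (a new reading comes with each control period).
- eyes.read_camera(name): name is "scene" or "top" or "wrist"; returns a dict with "frame" (400x640x3 uint8, red, green, blue), "range_z" (400x640 float32, m along the optical axis (not along the pixel's ray), 0 where there is no reading), "fx", "fy", "cx", "cy" (pixels), "dist_coeffs" ([k1, k2, p1, p2, k3] as OpenCV has them; the pictures are not rectified), "position" and "attitude" of the camera in the world. Camera axes: x right, y down, z forward; pixel columns grow to the right and rows downward; lengths in m; the calibration is good to about 2 mm. A picture is of the moment at which its call begins.
- order.sign_off(): hands the job in; it is judged then, once.
Trained networks look in a picture, given as the dict that the camera call returned (one of the last four; its "shot" number tells which), for a name from the list of things; names that differ only in an ending like _2 or _b are one class to them, and where a whole thing is asked for, a point or a joint stands for the part that bears it (a point fixed in the world has none). Each returns a list of dicts, best first, with "confidence" (0 to 1); they miss things now and then, are a little off and sometimes report something else, mostly with a low value. They report only what shows in the picture. A call takes as long as a camera call.
- spotter.recognise(picture, query): "box" ([left, top, right, bottom] in pixels, round what is visible of it).
- spotter.outline_of(picture, query): "mask" (400x640 bool, what is visible of it) and "box" ([left, top, right, bottom] in pixels, round what is visible of it).
- spotter.place_of(picture, query): "location" ([column, row] in pixels: a listed point, or the origin of a listed thing).
The state is a dict: "time_s": time; "qpos": joint angles; "joint_vel": joint speeds; "joint_torque": joint torques, N m; "eef_pos": TCP position; "tool_rot": TCP orientation; "contact_force": force on the tool from outside, world axes, zero at the start; "wrist_torque": the same for the moment, N m; "finger_gap": finger opening in m; "finger_force": force on a finger pad.
Only numpy, scipy, OpenCV 4.12 (cv2) and the standard library are available. Lean on these libraries where they do the work, as an engineer would, in place of code of your own. Each camera call takes 0.05 s, during which the arm holds its last target. There are 200 camera calls.

TASK

Get the blue resin blank under the UV light: first lower the UV torch, lens down as it stands, into the round collar on top of the amber cure box and let go of it once it is fully home and upright (do not drop it in). Then take the blue blank by its upper end out of the rack, lower it upright through the narrow slot in the box's top until about half its length is inside, and finish holding it there in the gripper, still and hanging freely, its tacky lower end never touching the box's floor; leave everything else where it is.

Things in the scene. Friction and masses are not known exactly. Their poses are not given: they have to be found in the camera images.
- cure_box: UV cure box, fixed to the bench: 150 mm (own x) by 220 mm (own y), flat white top plate 140 mm above the bench, see-through amber acrylic walls. Origin: centre of its underside, on the bench; z up. Chamber floor 30 mm above the bench. The slot lies at own y = +55 mm, the collar at own y = -55 mm, both at own x = 0
- slot (a point): centre of the work slot, level with the top face of the plate (140 mm above the bench). The slot is 12 mm (box x) by 42 mm (box y) through an 8 mm plate, 2 mm more than the blank each way; round it a black bezel 4.5 mm tall, 29 by 59 mm outside, flares at 45 degrees to a mouth of 21 by 51 mm. Axes as the cure box
- collar (a point): centre of the mouth of the black upright collar tube, 160 mm above the bench (20 mm above the plate). Bore 36 mm, outside 52 mm, 32 mm deep down to a clear window on which the seated torch stands (window 128 mm above the bench). Axes as the cure box
- uv_torch: black UV torch standing upright on its lens: round, 120 mm tall, head 32 mm diameter for the lowest 28 mm, tube 26 mm from 40 mm up to 100 mm, 27 mm tail cap with a green button above. Origin: centre of the lens end (underside); z up through the tail. About 150 g, varies. Grip it at the tube's upper part, 85 to 100 mm above the lens
- blue_blank: the BLUE blank, the one to cure, in any of the three rack slots: upright cast-resin flat bar, 40 mm wide (own x), 10 mm thick (own y), 130 mm tall (own z), about 62 g; origin: centre of its lower end, which starts 15 mm above the bench in a rack slot (upper 100 mm stand out). Grip it across its thickness in its upper 35 mm, so that the fingers stay clear of the box
- rose_blank: the pink blank, a bystander: as the blue one
- cream_blank: the cream blank, a bystander: as the blue one
- rack: fixed plywood rack, 220 mm (own x) by 70 mm (own y) by 45 mm tall, origin: centre of its underside; three slots in a row at own x = -65, 0 and +65 mm, each 45 mm (own x) by 15 mm (own y) and 30 mm deep, the blanks' widths along the rack's x
- mixing_cup: clear plastic cup, 80 mm diameter, 100 mm tall, origin at its underside; bystander
- pigment_a: amber dropper bottle with black cap, 34 mm diameter, 85 mm tall, origin at its underside; bystander
- pigment_b: blue bottle with white cap, 34 mm diameter, 85 mm tall, origin at its underside; bystander
- tape_roll: roll of tan tape lying flat, 96 mm diameter, 25 mm high, origin at its underside; bystander
- spatula: wooden-handled spatula lying flat, 200 mm long (own x), origin under its middle; bystander
- coaster: round teal resin coaster, 94 mm diameter, 9 mm thick, origin at its underside; bystander

How it is judged:
On the way, in this order (a step that is already met when the one before it is completed fails the run):
1. the torch stands fully home and upright in the collar, let go (horizontal distance between uv_torch and collar below 0.005 m and z of uv_torch in the frame of cure_box below 0.132 m and angle between uv_torch's own z axis and vertical below 0.08 rad and contact force between the fingers and uv_torch below 0.1 N and linear speed of uv_torch below 0.03 m/s), for 0.3 s.
2. the lower end of the blue blank has passed down through the slot (horizontal distance between blue_blank and slot below 0.012 m and z of blue_blank in the frame of slot below -0.012 m), for 0.2 s.
At the end, for the whole second after the job is handed in: Torch released, upright (4.5 deg) in the collar, on its window (4 mm). Blue blank gripped, still, upright (5.7 deg), 48 to 85 mm of it below the box top inside the slot, pressing on the box with under 8 N. All other loose things within 25 mm of their starts (all of step 1 and horizontal distance between blue_blank and slot below 0.012 m and z of blue_blank in the frame of slot between -0.085 and -0.048 m and angle between blue_blank's own z axis and vertical below 0.1 rad and linear speed of blue_blank below 0.02 m/s and contact force between the fingers and blue_blank above 3 N and contact force between blue_blank and cure_box below 8 N and distance of each of mixing_cup, pigment_a, pigment_b, tape_roll, spatula, coaster, rose_blank, cream_blank from where it was at the start of the episode below 0.025 m); the arm keeps its last pose, push and grip.
It fails at once if the torch is dropped into the collar (faster than 0.35 m/s inside it) (horizontal distance between uv_torch and collar below 0.02 m and z of uv_torch in the frame of collar below 0 m and linear speed of uv_torch above 0.35 m/s).
It fails at once if the blue blank's lower end touches the chamber floor (horizontal distance between blue_blank and slot below 0.05 m and z of blue_blank in the frame of cure_box below 0.033 m).
It fails at once if a bystander is moved by more than 25 mm or knocked over (distance of any of mixing_cup, pigment_a, pigment_b, tape_roll, spatula, coaster, rose_blank, cream_blank from where it was at the start of the episode above 0.025 m or angle between any of mixing_cup, pigment_a, pigment_b, rose_blank, cream_blank's own z axis and vertical above 0.5 rad).
It also fails if it takes over 62 s, if anything falls off the work surface, if the arm or the gripper's body presses on something with over 40 N, if the wrist force passes 120 N, or if a joint passes its speed limit or range.

## Working session

There is one attempt and no reset: what is moved stays moved. The work goes in short steps, Python scripts to look and compute and a tool call to move; the robot and the scene stay as the last step left them, time stands still between calls to the robot, and variables do not carry over. Pictures are saved under pics/ and viewed, at most 10 in all, crops included, and the job is handed in when it is done.

Besides the shell and the picture viewer there is one more tool, called after "Emit:" as name([rows], argument=value, ...), one row to a line, values as JSON. arm_command: Moves the arm, as the interface text tells. Its arguments: {"type":"object","properties":{"moves":{"type":"array","items":{"type":"array","items":{"type":"number"}}}},"required":["moves"]}

```bash
mkdir -p pics; cat > h.py <<'E'
import numpy as np, cv2
from scipy.spatial.transform import Rotation as R
from station import sensors, eyes, order, spotter
def rot(c):
    a=np.array(c["attitude"],float)
    if a.shape==(3,3): return a
    return R.from_rotvec(a).as_matrix() if a.size==3 else R.from_quat(a).as_matrix()
def ray(c,uv):
    K=np.array([[c["fx"],0,c["cx"]],[0,c["fy"],c["cy"]],[0,0,1]])
    p=cv2.undistortPoints(np.array(uv,float).reshape(-1,1,2),K,np.array(c["dist_coeffs"],float)).reshape(-1,2)
    return np.c_[p,np.ones(len(p))]
def on_z(c,uv,z):  # intersect pixel ray with world height z
    d=ray(c,uv)@rot(c).T; o=np.array(c["position"]); return o+d*((z-o[2])/d[:,2])[:,None]
def cloud(c,mask):
    v,u=np.nonzero(mask&(c["range_z"]>0)); r=ray(c,np.c_[u,v])*c["range_z"][v,u][:,None]
    return r@rot(c).T+np.array(c["position"])
def save(c,n,crop=None,k=1):
    f=c["frame"][...,::-1]
    if crop: f=f[crop[1]:crop[3],crop[0]:crop[2]]
    cv2.imwrite("pics/"+n,cv2.resize(f,None,fx=k,fy=k,interpolation=cv2.INTER_CUBIC))
E
python3 - <<'E'
from h import *
print(sensors.observe())
for n in ["top","scene"]:
    c=eyes.read_camera(n); save(c,n+"0.png"); print(n,c["position"],c["attitude"],c["fx"],c["dist_coeffs"])
    for q in ["cure_box","slot","collar","uv_torch","blue_blank","rose_blank","cream_blank","rack","mixing_cup","pigment_a","tape_roll","spatula","coaster"]:
        r=spotter.place_of(c,q)
        print(q,[(np.round(x["location"]),round(x["confidence"],2)) for x in r[:2]])
E
```

```text
{'time_s': 0.0, 'qpos': array([ 1.14796726e+00,  3.42738045e-01,  1.52501204e+00,  9.41794079e-06,
        1.27540422e+00, -1.45966877e-01]), 'joint_vel': array([ 0.00030361,  0.00024141, -0.00171715,  0.00021151,  0.00033567,
       -0.00084275]), 'joint_torque': array([-2.92592213e-04, -4.33689523e+01, -2.46013069e+01, -2.28027698e-04,
        7.84613367e-03, -6.24227027e-05]), 'eef_pos': array([0.14329625, 0.5046503 , 0.23061975]), 'tool_rot': array([-4.33448943e-01, -3.11109525e+00,  2.35020077e-03]), 'contact_force': array([ 0.43027047, -0.39402055, -0.56968064]), 'wrist_torque': array([-0.00152453,  0.00519839,  0.01381847]), 'finger_force': 0.0, 'finger_gap': 0.08566292244584676}
top [ 0.48533089 -0.07512794  1.24412255] [-2.21423233  2.17028901 -0.06752842] 392.80994494704396 [-0.04339603  0.          0.          0.          0.        ]
cure_box [(array([363., 201.]), 0.79), (array([261., 258.]), 0.19)]
slot [(array([346., 194.]), 0.91)]
collar [(array([386., 206.]), 0.76)]
uv_torch [(array([218., 151.]), 0.73), (array([431., 191.]), 0.62)]
blue_blank [(array([215., 196.]), 0
[... 464 characters left out ...]
29.06348783241594 [-0.00748353  0.          0.          0.          0.        ]
cure_box [(array([288., 260.]), 0.73)]
slot [(array([303., 226.]), 0.74)]
collar [(array([262., 236.]), 0.59)]
uv_torch [(array([357., 191.]), 0.52)]
blue_blank [(array([387., 158.]), 0.66), (array([434., 187.]), 0.38)]
rose_blank [(array([357., 140.]), 0.6)]
cream_blank [(array([375., 150.]), 0.67)]
rack [(array([370., 155.]), 0.89), (array([373., 152.]), 0.42)]
mixing_cup [(array([406., 216.]), 0.66)]
pigment_a [(array([242., 335.]), 0.71), (array([189., 253.]), 0.53)]
tape_roll [(array([317., 163.]), 0.93)]
spatula [(array([348., 303.]), 0.97), (array([372., 149.]), 0.34)]
coaster [(array([431., 187.]), 0.57)]
```

View pics/top0.png

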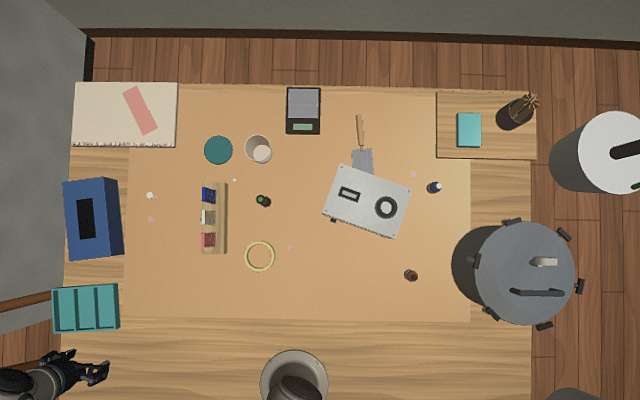

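View pics/scene0.png

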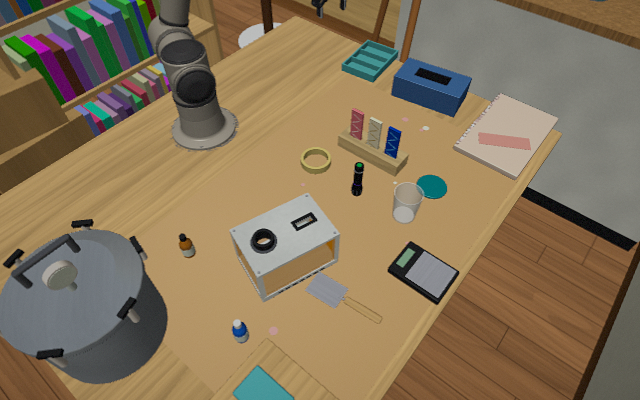

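Top view: the box is at (366,202), slot (349,194), collar (386,207), torch (264,201), rack (215,217) with blue at (208,195), cream in the middle and rose at (208,240). The scene view agrees.

```bash
python3 - <<'E'
from h import *
c=eyes.read_camera("top"); s=eyes.read_camera("scene")
for n,p in (("top",c),("scene",s)):
    for q,z in [("slot",.14),("collar",.16),("rack",0),("tape_roll",0),("mixing_cup",0),("blue_blank",.015),("uv_torch",0)]:
        r=spotter.place_of(p,q); 
        for x in r[:2]: print(n,q,round(x["confidence"],2),np.round(on_z(p,[x["location"]],z)[0],4))
for n,p in (("top",c),("scene",s)):
    hsv=cv2.cvtColor(p["frame"],cv2.COLOR_RGB2HSV)
    C=np.zeros((400,640),bool)
    reg=[(195,180,232,260),(250,190,275,212)] if n=="top" else [(335,100,415,180),(345,155,372,200)]
    u0,v0,u1,v1=reg[0]; m=C.copy(); m[v0:v1,u0:u1]=True
    b=m&(abs(hsv[...,0].astype(int)-115)<14)&(hsv[...,1]>120); P=cloud(p,b); P=P[P[:,2]>.05]
    print(n,"blue",len(P),P.min(0),P.max(0)); T=P[P[:,2]>.138]; print(" top face",len(T),T.mean(0) if len(T) else 0)
    m2=C.copy(); u0,v0,u1,v1=reg[1]; m2[v0:v1,u0:u1]=True
    P=cloud(p,m2); P=P[P[:,2]>.02]; print(n,"torch",len(P),P.min(0),P.max(0)); T=P[P[:,2]>.11]; print(" top",len(T),T.mean(0) if len(T) else 0)
# box plate and rack by depth
P=cloud(c,np.ones((400,640),bool))
r=P[(abs(P[:,2]-.141)<.01)&(abs(P[:,0]-.5)<.25)&(P[:,1]<.05)&(P[:,1]>-.35)]
print("plate",cv2.minAreaRect(r[:,:2].astype(np.float32)),len(r))
m=np.zeros((400,640),bool); m[170:265,195:235]=True
P=cloud(c,m); r=P[abs(P[:,2]-.045)<.006]; print("rack",cv2.minAreaRect(r[:,:2].astype(np.float32)),len(r))
E
```

```text
top slot 0.67 [ 0.5891 -0.1422  0.14  ]
top collar 0.75 [ 0.5446 -0.2558  0.16  ]
top collar 0.32 [0.4124 0.09   0.16  ]
top rack 0.82 [0.5284 0.2603 0.    ]
top rack 0.21 [ 0.6239 -0.4223  0.    ]
top tape_roll 0.8 [0.3869 0.1136 0.    ]
top mixing_cup 0.59 [0.7191 0.1147 0.    ]
top blue_blank 0.75 [0.576  0.2574 0.015 ]
top blue_blank 0.4 [0.7284 0.2552 0.015 ]
top uv_torch 0.24 [0.5706 0.2673 0.    ]
scene slot 0.9 [ 0.5811 -0.1633  0.14  ]
scene collar 0.74 [ 0.5401 -0.257   0.16  ]
scene collar 0.33 [0.5817 0.1287 0.16  ]
scene rack 0.6 [0.51  0.255 0.   ]
scene tape_roll 0.77 [0.3931 0.1077 0.    ]
scene mixing_cup 0.91 [0.7251 0.1186 0.    ]
scene blue_blank 0.57 [0.5647 0.2597 0.015 ]
scene uv_torch 0.52 [ 0.5627  0.0998 -0.    ]
top blue 61 [0.55811838 0.25136962 0.05127731] [0.59592148 0.26263983 0.15156179]
 top face 45 [0.57764839 0.25788668 0.14472083]
top torch 128 [0.55131684 0.08477239 0.0210418 ] [0.58285187 0.11376344 0.12326467]
 top 69 [0.56660747 0.10110355 0.1181847 ]
scene blue 331 [0.55538771 0.08661684 0.05011288] [0.59733951 0.26324764 0.14791293]
 top face 53 [0.57726366 0.25579858 0.14360134]
scene torch 300 [0.50541991 0.0803641  0.02019472] [0.58253031 0.2254241  0.12356028]
 top 74 [0.56723674 0.09754719 0.11691858]
plate ((0.566113293170929, -0.20461665093898773), (0.22116483747959137, 0.15054945647716522), 71.21577453613281) 3821
rack ((0.5098693370819092, 0.25622737407684326), (0.21826425194740295, 0.0730004608631134), 0.8800328969955444) 1099
```

Emit:
arm_command([
  [35,-34,0,0,0,-0.11,1],
  [35,-34,0,0,0,-0.11,1],
  [35,-34,0,0,0,-0.11,1],
  [35,-34,0,0,0,-0.11,1],
  [35,-34,0,0,0,-0.11,1],
  [35,-34,0,0,0,-0.11,1],
  [35,-34,0,0,0,-0.11,1],
  [35,-34,0,0,0,-0.11,1],
  [35,-34,0,0,0,-0.11,1],
  [35,-34,0,0,0,-0.11,1],
  [35,-34,0,0,0,-0.11,1],
  [35,-34,0,0,0,-0.11,1],
])

```text
time_s: 3.4
eef_pos: [0.5647, 0.0953, 0.2314]
tool_rot: [2.255, 2.187, 0.001]
contact_force: [-0.3, 1.1, -0.1]
finger_gap: 0.0854
finger_force: 0.0
```

```bash
python3 - <<'E'
from h import *
c=eyes.read_camera("wrist"); save(c,"w1.png"); print(c["position"],c["attitude"])
s=sensors.observe(); print(s["time_s"],s["eef_pos"],s["tool_rot"],R.from_rotvec(s["tool_rot"]).as_matrix()[:,1])
P=cloud(c,np.ones((400,640),bool)); m=(np.hypot(P[:,0]-.567,P[:,1]-.099)<.035)&(P[:,2]>.05)&(P[:,2]<.14)
P=P[m]; print(len(P))
for a,b in ((.05,.07),(.07,.1),(.1,.115),(.115,.13)):
    Q=P[(P[:,2]>a)&(P[:,2]<b)]; print(a,len(Q),Q.min(0) if len(Q) else 0,Q.max(0) if len(Q) else 0, Q.mean(0) if len(Q) else 0)
print([(x["location"],on_z(c,[x["location"]],0)) for x in spotter.place_of(c,"uv_torch")])
E
```

```text
[0.56603936 0.16011876 0.37380099] [ 2.87780667 -0.04311155 -0.00601335]
3.45 [0.56943041 0.08978713 0.23080034] [2.26256423e+00 2.17252962e+00 8.28729408e-04] [ 0.99916886 -0.04057819  0.0038726 ]
869
0.05 57 [0.55250623 0.10134348 0.0504455 ] [0.57709951 0.11324085 0.06989937] [0.56526549 0.11107769 0.06116363]
0.07 60 [0.55451227 0.1063187  0.07031542] [0.57678743 0.11324067 0.09903781] [0.56581787 0.11147801 0.08108046]
0.1 106 [0.55229749 0.09899484 0.10009895] [0.57935822 0.11447635 0.11488313] [0.56580925 0.11075445 0.10590061]
0.115 646 [0.5525312  0.08754969 0.11503399] [0.57858079 0.11367263 0.12109874] [0.56542621 0.10091403 0.11825979]
[([314.4, 164.4], array([[0.56298461, 0.10573664, 0.        ]]))]
```

View pics/w1.png

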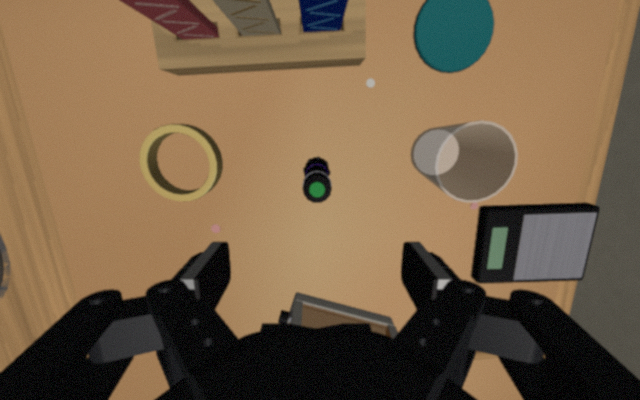

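The torch stands at (317,188); its tail cap lies at (0.5655, 0.101). Descending next.

Emit:
arm_command([
  [0,0,0,0,0,0,1],
  [0,0,0,0,0,0,1],
  [0,0,0,0,0,0,1],
])

```text
time_s: 3.8
eef_pos: [0.5627, 0.0981, 0.2316]
tool_rot: [-2.248, -2.195, -0.0]
contact_force: [0.2, 0.2, 0.6]
finger_gap: 0.0857
finger_force: 0.0
```

Emit:
arm_command([
  [3,3,-30,0,0,0,1],
  [0,0,-35,0,0,0,1],
  [0,0,-35,0,0,0,1],
  [0,0,-32,0,0,0,1],
  [0,0,-16,0,0,0,1],
  [0,0,-9,0,0,0,1],
  [0,0,0,0,0,0,1],
  [0,0,0,0,0,0,1],
])

```text
time_s: 4.6
eef_pos: [0.567, 0.1005, 0.0754]
tool_rot: [2.248, 2.192, 0.002]
contact_force: [-0.6, 0.7, 0.5]
finger_gap: 0.0853
finger_force: 0.0
```

Emit:
arm_command([
  [0,0,0,0,0,0,0],
  [0,0,0,0,0,0,0],
  [0,0,0,0,0,0,0],
  [0,0,0,0,0,0,0],
  [0,0,0,0,0,0,0],
  [0,0,0,0,0,0,0],
  [0,0,0,0,0,0,0],
  [0,0,0,0,0,0,0],
])

```text
time_s: 5.4
eef_pos: [0.5666, 0.1, 0.0748]
tool_rot: [2.25, 2.192, 0.001]
contact_force: [-1.9, 0.2, 6.2]
finger_gap: 0.0249
finger_force: 58.6
```

Emit:
arm_command([
  [0,0,20,0,0,0,0],
  [0,0,45,0,0,0,0],
  [0,0,47,0,0,0,0],
  [0,0,45,0,0,0,0],
  [0,-20,35,0,0,0,0],
  [-2,-40,0,0,0,0,0],
  [-2,-45,0,0,0,0,0],
  [-2,-45,0,0,0,0,0],
  [-2,-45,0,0,0,0,0],
  [-2,-45,0,0,0,0,0],
  [-2,-45,0,0,0,0,0],
  [-2,-45,0,0,0,0,0],
])

```text
time_s: 6.6
eef_pos: [0.552, -0.2317, 0.2657]
tool_rot: [-2.25, -2.192, 0.0]
contact_force: [0.5, 0.1, -1.9]
finger_gap: 0.0244
finger_force: 59.3
```

Emit:
arm_command([
  [-1,-45,0,0,0,0,0],
  [-1,-40,0,0,0,0,0],
  [0,-15,0,0,0,0,0],
  [0,0,0,0,0,0,0],
  [0,0,0,0,0,0,0],
  [0,0,0,0,0,0,0],
  [0,0,0,0,0,0,0],
])

```text
time_s: 7.3
eef_pos: [0.5509, -0.3284, 0.2667]
tool_rot: [2.248, 2.194, 0.0]
contact_force: [-0.1, 0.0, -2.0]
finger_gap: 0.0247
finger_force: 59.3
```

```bash
python3 - <<'E'
from h import *
c=eyes.read_camera("wrist"); save(c,"w2.png"); print(c["position"],c["attitude"])
np.savez("w2.npz",**{k:np.array(v) for k,v in c.items()})
s=sensors.observe(); print(s["time_s"],s["eef_pos"],s["tool_rot"])
P=cloud(c,np.ones((400,640),bool))
for lo,hi in ((.155,.165),):
    m=(abs(P[:,2]-.16)<.005)&(np.hypot(P[:,0]-.548,P[:,1]+.257)<.05); Q=P[m]; print("collar rim",len(Q),Q.mean(0),cv2.minEnclosingCircle(Q[:,:2].astype(np.float32)))
m=(abs(P[:,2]-.140)<.003)&(np.hypot(P[:,0]-.566,P[:,1]+.205)<.16); Q=P[m]; print("plate",np.median(Q[:,2]),cv2.minAreaRect(Q[:,:2].astype(np.float32)))
m=(abs(P[:,2]-.1445)<.0015)&(np.hypot(P[:,0]-.584,P[:,1]+.1525)<.04); Q=P[m]; print("bezel",len(Q),cv2.minAreaRect(Q[:,:2].astype(np.float32)))
for q,z in (("collar",.16),("slot",.14)): print(q,[(x["confidence"],x["location"],on_z(c,[x["location"]],z)) for x in spotter.place_of(c,q)])
E
```

```text
[ 0.55178733 -0.26361606  0.40904587] [ 2.87785729 -0.03342601 -0.00475471]
7.35 [ 0.55085748 -0.32862419  0.26668211] [2.24797374e+00 2.19408194e+00 4.04709326e-04]
collar rim 1607 [ 0.54735047 -0.25660025  0.159467  ] ((0.5473846197128296, -0.257524698972702), 0.026038555428385735)
plate 0.13980992196936468 ((0.5574312806129456, -0.22724580764770508), (0.1740419864654541, 0.15093116462230682), 71.1939926147461)
bezel 391 ((0.5759152173995972, -0.17355598509311676), (0.01757674477994442, 0.029176440089941025), 72.5919418334961)
collar [(0.97, [308.1, 111.9], array([[ 0.54579891, -0.25578578,  0.16      ]])), (0.57, [464.2, 69.4], array([[ 0.67274753, -0.22563091,  0.16      ]]))]
slot []
```

View pics/w2.png

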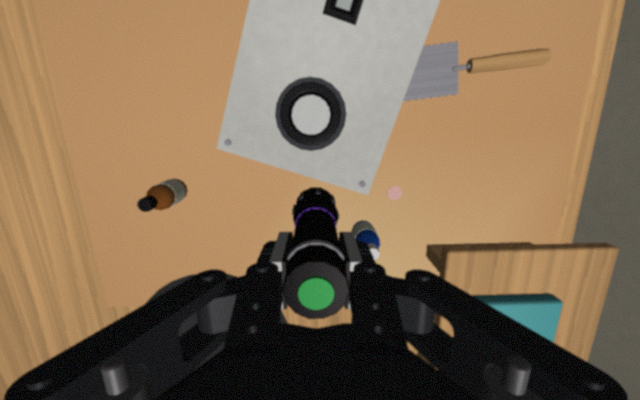

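The view shows the collar at (311,114) with an undistorted full rim, its centre at (0.5474, -0.2572). The held torch is at (316,255). I'll measure the held torch in the same picture.

```bash
python3 - <<'E'
from h import *
c=dict(np.load("w2.npz",allow_pickle=True)); c={k:(v if v.ndim else v.item()) for k,v in c.items()}
P=cloud(c,np.ones((400,640),bool)); t=np.array([.5509,-.3286])
P=P[np.hypot(*(P[:,:2]-t).T)<.022]
for a,b in ((.18,.195),(.195,.22),(.22,.24),(.295,.306),(.306,.32)):
    Q=P[(P[:,2]>a)&(P[:,2]<b)]; 
    if len(Q): print(a,len(Q),Q.min(0),Q.max(0),Q.mean(0))
E
```

```text
0.18 20 [ 0.53690603 -0.31924738  0.19184355] [ 0.56107272 -0.31237018  0.19496965] [ 0.55002705 -0.31450129  0.19332871]
0.195 362 [ 0.53337718 -0.33152529  0.19509495] [ 0.56705367 -0.31092418  0.21997925] [ 0.55005728 -0.31577993  0.20955872]
0.22 575 [ 0.53454304 -0.33297923  0.22001182] [ 0.5652568  -0.31247824  0.23998225] [ 0.55026247 -0.31806916  0.22821299]
0.295 1385 [ 0.53154774 -0.34102292  0.29500745] [ 0.5721048  -0.31366445  0.30599508] [ 0.55052849 -0.31996428  0.30119607]
0.306 4035 [ 0.53188245 -0.3414641   0.30602204] [ 0.57013221 -0.31434256  0.31996795] [ 0.55065548 -0.32559282  0.31056649]
```

Emit:
arm_command([
  [-1,25,0,0,0,0,0],
  [-1,30,0,0,0,0,0],
  [-1,15,0,0,0,0,0],
  [0,0,0,0,0,0,0],
  [0,0,0,0,0,0,0],
  [0,0,-15,0,0,0,0],
  [0,0,-10,0,0,0,0],
  [0,0,0,0,0,0,0],
  [0,0,0,0,0,0,0],
  [0,0,0,0,0,0,0],
])

```text
time_s: 8.45
eef_pos: [0.5477, -0.2605, 0.2418]
tool_rot: [2.25, 2.191, 0.0]
contact_force: [0.4, -0.5, -1.4]
finger_gap: 0.025
finger_force: 59.3
```

```bash
python3 - <<'E'
from h import *
c=eyes.read_camera("wrist"); save(c,"w3.png",(160,40,480,340),2)
s=sensors.observe(); print(s["time_s"],s["eef_pos"],s["contact_force"])
P=cloud(c,np.ones((400,640),bool)); 
P=P[np.hypot(P[:,0]-.5474,P[:,1]+.2572)<.032]
for a,b in ((.155,.1625),(.166,.185),(.185,.2),(.28,.297)):
    Q=P[(P[:,2]>a)&(P[:,2]<b)]
    if len(Q): print(a,len(Q),Q.min(0),Q.max(0))
Q=P[(P[:,2]>.157)&(P[:,2]<.1625)]
f=lambda p: np.hypot(Q[:,0]-p[0],Q[:,1]-p[1])
print("front edge", Q[Q[:,1]>-.25][:,1].max())
E
```

```text
8.5 [ 0.547686   -0.26034855  0.24192467] [-0.82416563 -0.08756716 -1.7497762 ]
0.155 1080 [ 0.52213165 -0.27352088  0.15526069] [ 0.5730692  -0.23158802  0.16198129]
0.166 186 [ 0.53018977 -0.26111387  0.16721366] [ 0.56380077 -0.24284268  0.18496982]
0.185 382 [ 0.53025255 -0.26502659  0.18507424] [ 0.56343985 -0.24311367  0.19999251]
0.28 5776 [ 0.51551283 -0.27349687  0.2800032 ] [ 0.57933987 -0.24626113  0.29698537]
front edge -0.23158802342036444
```

View pics/w3.png

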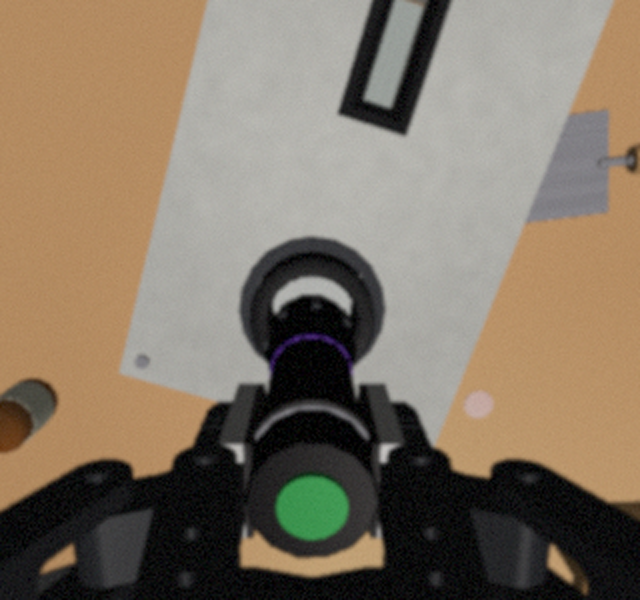

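Seen from the wrist, the head at crop (313,320) sits centred in x over the collar but about 2 mm too near. I'll correct that and lower.

Emit:
arm_command([
  [0.5,2,0,0,0,0,0],
  [0,0,-7,0,0,0,0],
  [0,0,-5,0,0,0,0],
  [0,0,-5,0,0,0,0],
  [0,0,-5,0,0,0,0],
  [0,0,0,0,0,0,0],
  [0,0,0,0,0,0,0],
])

```text
time_s: 9.2
eef_pos: [0.548, -0.258, 0.2192]
tool_rot: [-2.25, -2.192, -0.0]
contact_force: [-0.5, 0.1, -1.5]
finger_gap: 0.0245
finger_force: 59.3
```

Emit:
arm_command([
  [0,0,-5,0,0,0,0],
  [0,0,-4,0,0,0,0],
  [0,0,-3,0,0,0,0],
  [0,0,-2,0,0,0,0],
  [0,0,0,0,0,0,0],
  [0,0,0,0,0,0,0],
])

```text
time_s: 9.8
eef_pos: [0.548, -0.258, 0.2054]
tool_rot: [2.25, 2.192, 0.0]
contact_force: [0.1, -0.5, -0.7]
finger_gap: 0.0246
finger_force: 59.3
```

Emit:
arm_command([
  [0,0,-1,0,0,0,0],
  [0,0,-1,0,0,0,0],
  [0,0,-1,0,0,0,0],
  [0,0,0,0,0,0,0],
  [0,0,0,0,0,0,0],
])

```text
time_s: 10.3
eef_pos: [0.548, -0.258, 0.2028]
tool_rot: [2.25, 2.192, 0.0]
contact_force: [-2.4, -0.4, 3.3]
finger_gap: 0.0246
finger_force: 59.8
```

Emit:
arm_command([
  [0,0,0,0,0,0,0.5],
  [0,0,0,0,0,0,1],
  [0,0,0,0,0,0,1],
  [0,0,0,0,0,0,1],
  [0,0,0,0,0,0,1],
  [0,0,0,0,0,0,1],
  [0,0,15,0,0,0,1],
  [0,0,30,0,0,0,1],
  [0,0,35,0,0,0,1],
  [0,0,30,0,0,0,1],
  [0,0,0,0,0,0,1],
  [0,0,0,0,0,0,1],
])

```text
time_s: 11.5
eef_pos: [0.548, -0.258, 0.3126]
tool_rot: [2.249, 2.192, 0.0]
contact_force: [0.9, -0.2, -0.6]
finger_gap: 0.0853
finger_force: 0.0
```

```bash
python3 - <<'E'
from h import *
c=eyes.read_camera("wrist"); save(c,"w4.png")
s=sensors.observe(); print(s["time_s"],s["eef_pos"],s["tool_rot"])
P=cloud(c,np.ones((400,640),bool)); 
T=P[(np.hypot(P[:,0]-.5474,P[:,1]+.2572)<.03)&(P[:,2]>.2)]; Q=T[T[:,2]>.24]; print("torch",T[:,2].max(),np.percentile(Q[:,2],50),Q.min(0),Q.max(0))
m=(abs(P[:,2]-.1445)<.0015)&(np.hypot(P[:,0]-.584,P[:,1]+.1525)<.045); Q=P[m]; print("bezel",len(Q),cv2.minAreaRect(Q[:,:2].astype(np.float32)))
g=cv2.cvtColor(c["frame"],cv2.COLOR_RGB2GRAY)
for q,z in (("slot",.14),): print(q,[(x["confidence"],x["location"],on_z(c,[x["location"]],z)) for x in spotter.place_of(c,q)])
E
```

```text
11.55 [ 0.54764126 -0.25777178  0.31138952] [-2.24923334e+00 -2.19144947e+00  4.11583799e-04]
torch 0.4158510548757724 0.40419988230620474 [ 0.5188252  -0.27037093  0.24001537] [ 0.57642204 -0.23726927  0.41585105]
bezel 817 ((0.5826900601387024, -0.1529586911201477), (0.059389378875494, 0.029053136706352234), 71.098876953125)
slot [(0.85, [344.6, 81.3], array([[ 0.580076  , -0.15412225,  0.14      ]]))]
```

View pics/w4.png

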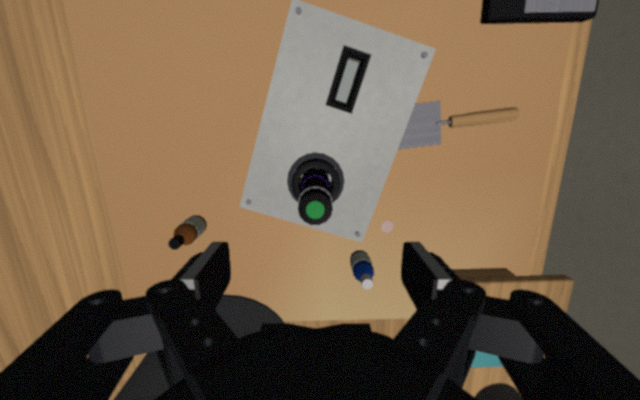

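The torch stands home in the collar at (315,185). The bezel at (348,78) puts the slot at (0.5827, -0.1530) with box y at 71.1°. Next is the blank.

Emit:
arm_command([
  [0,30,0,0,0,-0.12,1],
  [2,43,0,0,0,-0.13,1],
  [3,45,0,0,0,-0.13,1],
  [3,45,0,0,0,-0.13,1],
  [3,45,0,0,0,-0.13,1],
  [3,45,0,0,0,-0.13,1],
  [3,45,-10,0,0,-0.13,1],
  [3,45,-10,0,0,-0.13,1],
  [3,45,-10,0,0,-0.13,1],
  [3,45,-10,0,0,-0.13,1],
  [2,45,-10,0,0,-0.13,1],
  [1,35,-10,0,0,-0.11,1],
])

```text
time_s: 12.8
eef_pos: [0.576, 0.2575, 0.2501]
tool_rot: [3.141, 0.017, -0.005]
contact_force: [-0.3, -0.3, -0.0]
finger_gap: 0.085
finger_force: 0.0
```

Emit:
arm_command([
  [0,0,0,0,0,0,1],
  [0,0,0,0,0,0,1],
  [0,0,0,0,0,0,1],
  [0,0,0,0,0,0,1],
])

```text
time_s: 13.2
eef_pos: [0.5773, 0.2537, 0.2526]
tool_rot: [3.141, 0.021, 0.0]
contact_force: [0.3, -0.7, -0.2]
finger_gap: 0.0852
finger_force: 0.0
```

```bash
python3 - <<'E'
from h import *
c=eyes.read_camera("wrist"); save(c,"w5.png")
s=sensors.observe(); print(s["time_s"],s["eef_pos"],s["qpos"]); y=R.from_rotvec(s["tool_rot"]).as_matrix()[:,1]; print("yaw",np.degrees(np.arctan2(y[1],y[0])))
hsv=cv2.cvtColor(c["frame"],cv2.COLOR_RGB2HSV)
b=(abs(hsv[...,0].astype(int)-115)<14)&(hsv[...,1]>120); P=cloud(c,b); P=P[(np.hypot(P[:,0]-.577,P[:,1]-.257)<.04)&(P[:,2]>.05)]
print(len(P),P.min(0),P.max(0)); T=P[P[:,2]>.140]; print(T.mean(0),cv2.minAreaRect(T[:,:2].astype(np.float32)))
A=cloud(c,np.ones((400,640),bool)); A=A[abs(A[:,2]-.045)<.003]; A=A[(abs(A[:,0]-.51)<.14)&(abs(A[:,1]-.256)<.06)]; print("rack",cv2.minAreaRect(A[:,:2].astype(np.float32)))
E
```

```text
13.25 [0.57730256 0.25374204 0.25272643] [ 2.92784973e-01  5.28147049e-01  1.16882585e+00 -2.48254052e-04
  1.44414818e+00  1.85010702e+00]
yaw -89.22618920125115
2472 [0.55589144 0.22046904 0.05016315] [0.59750701 0.29601344 0.35584673]
[0.58869549 0.25680912 0.30656152] ((0.5766758918762207, 0.2582283020019531), (0.0415557362139225, 0.07556524872779846), 0.13237960636615753)
rack ((0.5093854069709778, 0.2566254138946533), (0.2207098752260208, 0.07018238306045532), 1.1725692749023438)
```

View pics/w5.png

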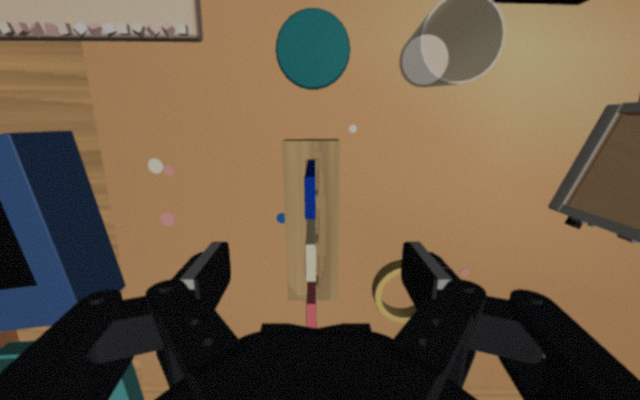

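The blue blank at (310,190) lies under the gripper: x is right, y needs +3 mm. Descending and gripping.

Emit:
arm_command([
  [0,3,-20,0,0,0,1],
  [0,0,-35,0,0,0,1],
  [0,0,-40,0,0,0,1],
  [0,0,-30,0,0,0,1],
  [0,0,-14,0,0,0,1],
  [0,0,-5,0,0,0,1],
  [0,0,0,0,0,0,1],
  [0,0,0,0,0,0,1],
  [0,0,0,0,0,0,0],
  [0,0,0,0,0,0,0],
  [0,0,0,0,0,0,0],
  [0,0,0,0,0,0,0],
])

```text
time_s: 14.45
eef_pos: [0.5771, 0.2581, 0.1086]
tool_rot: [-3.141, -0.023, -0.001]
contact_force: [0.1, -0.4, 0.1]
finger_gap: 0.0279
finger_force: 0.0
```

Emit:
arm_command([
  [0,0,0,0,0,0,0],
  [0,0,0,0,0,0,0],
  [0,0,0,0,0,0,0],
  [0,0,0,0,0,0,0],
  [0,0,0,0,0,0,0],
])

```text
time_s: 14.95
eef_pos: [0.5771, 0.2581, 0.1085]
tool_rot: [-3.141, -0.023, -0.001]
contact_force: [0.4, 0.0, 1.9]
finger_gap: 0.0094
finger_force: 58.7
```

Emit:
arm_command([
  [0,0,20,0,0,0,0],
  [0,0,45,0,0,0,0],
  [0,0,48,0,0,0,0],
  [0,-10,40,0,0,0.05,0],
  [1,-40,7,0,0,0.12,0],
  [1,-45,0,0,0,0.13,0],
  [1,-45,0,0,0,0.13,0],
  [1,-45,0,0,0,0.13,0],
  [1,-45,0,0,0,0.13,0],
  [0.5,-45,0,0,0,0.13,0],
  [0,-45,0,0,0,0.13,0],
  [0,-45,0,0,0,0.13,0],
])

```text
time_s: 16.15
eef_pos: [0.5819, -0.1088, 0.268]
tool_rot: [-2.678, -1.642, 0.001]
contact_force: [0.3, -0.4, -0.7]
finger_gap: 0.0093
finger_force: 58.7
```

Emit:
arm_command([
  [0,-30,0,0,0,0.1,0],
  [0,-16,0,0,0,0.046,0],
  [0,0,0,0,0,0,0],
  [0,0,0,0,0,0,0],
  [0,0,0,0,0,0,0],
  [0,0,0,0,0,0,0],
  [0,0,0,0,0,0,0],
])

```text
time_s: 16.85
eef_pos: [0.5826, -0.152, 0.2684]
tool_rot: [2.555, 1.828, 0.0]
contact_force: [-0.4, 1.5, -0.5]
finger_gap: 0.0093
finger_force: 58.7
```

```bash
cat > m.py <<'E'
from h import *
import sys
c=eyes.read_camera("wrist"); save(c,sys.argv[1],(160,40,560,340),2)
s=sensors.observe(); print(s["time_s"],s["eef_pos"],s["contact_force"]); y=R.from_rotvec(s["tool_rot"]).as_matrix()[:,1]; print("yaw",np.degrees(np.arctan2(y[1],y[0])),y[2])
hsv=cv2.cvtColor(c["frame"],cv2.COLOR_RGB2HSV)
b=(abs(hsv[...,0].astype(int)-115)<14)&(hsv[...,1]>120)
a=np.radians(71.1); B=np.array([[np.sin(a),-np.cos(a)],[np.cos(a),np.sin(a)]])  # rows: box x, box y
S=np.array([.5827,-.1530]); zt=s["eef_pos"][2]+.0365; zb=zt-.13
P=cloud(c,b); q=(P[:,:2]-S)@B.T; k=(abs(q)<.05).all(1)&(P[:,2]<zt-.03)&(P[:,2]>zb-.01); P=P[k]; q=q[k]
print("blank top/bottom expected",zt,zb,"z",P[:,2].min(),P[:,2].max())
for f in (0,.03,.06):
    k=(P[:,2]>zb+f)&(P[:,2]<zb+f+.02)
    if k.sum()>5: print("  h",f,k.sum(),"box x",np.percentile(q[k,0],[2,98]),"front y pct",np.percentile(q[k,1],[50,90,98]))
A=cloud(c,np.ones((400,640),bool)); q=(A[:,:2]-S)@B.T; m=(abs(A[:,2]-.1445)<.0015)&(abs(q)<.045).all(1); q=q[m]; print("bezel x",np.percentile(q[:,0],[1,99]),"y",np.percentile(q[:,1],[1,99]))
E
python3 m.py w6.png
```

```text
16.9 [ 0.58256112 -0.15217019  0.2684539 ] [-0.08544888 -0.02114998 -0.01022181]
yaw -18.85701734278413 0.00023594407819690845
blank top/bottom expected 0.3049538952676074 0.1749538952676074 z 0.18086220700916583 0.2748484075048837
  h 0 36 box x [-0.00582595  0.00205814] front y pct [0.01863767 0.01884812 0.01892881]
  h 0.03 90 box x [-0.00554608  0.00371416] front y pct [0.01860937 0.01881367 0.01889598]
  h 0.06 144 box x [-0.00547987  0.00388931] front y pct [0.01856142 0.01877409 0.0189874 ]
bezel x [-0.01425364  0.01448915] y [-0.02926601  0.02901195]
```

View pics/w6.png

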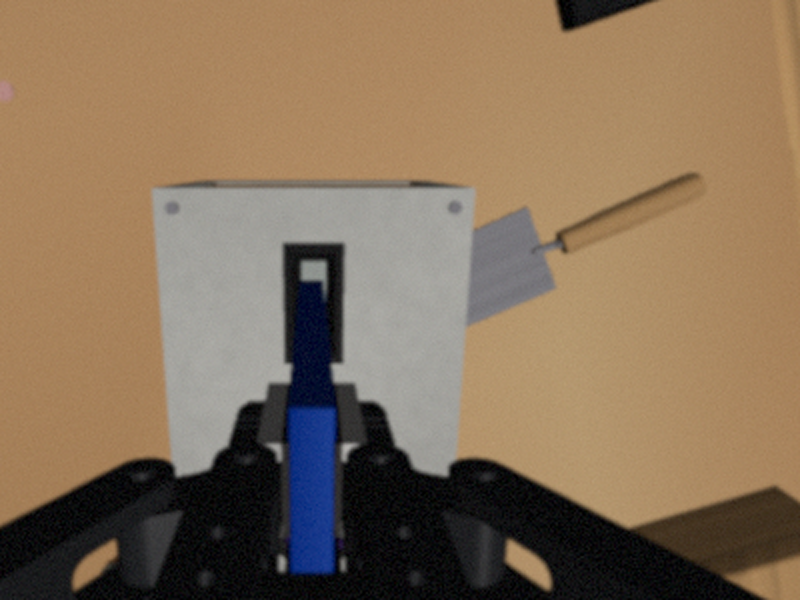

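The blank hangs vertically over the slot (its lower end at crop (312,290), slot at (314,270)), off by about 1 mm each way. I'll correct that and lower.

Emit:
arm_command([
  [1.2,0.7,0,0,0,0,0],
  [0,0,-10,0,0,0,0],
  [0,0,-10,0,0,0,0],
  [0,0,-7,0,0,0,0],
  [0,0,-5,0,0,0,0],
  [0,0,-4,0,0,0,0],
  [0,0,0,0,0,0,0],
  [0,0,0,0,0,0,0],
])

```text
time_s: 17.7
eef_pos: [0.5838, -0.1523, 0.2325]
tool_rot: [2.556, 1.826, 0.0]
contact_force: [-0.0, -1.2, -1.3]
finger_gap: 0.0093
finger_force: 58.7
```

Emit:
arm_command([
  [0,0,-3,0,0,0,0],
  [0,0,-3,0,0,0,0],
  [0,0,-3,0,0,0,0],
  [0,0,0,0,0,0,0],
  [0,0,0,0,0,0,0],
])

```text
time_s: 18.2
eef_pos: [0.5836, -0.1523, 0.2232]
tool_rot: [-2.556, -1.826, 0.0]
contact_force: [-0.2, 0.3, -1.1]
finger_gap: 0.0089
finger_force: 58.7
```

Emit:
arm_command([
  [0,0,-5,0,0,0,0],
  [0,0,-7,0,0,0,0],
  [0,0,-7,0,0,0,0],
  [0,0,-7,0,0,0,0],
  [0,0,-7,0,0,0,0],
  [0,0,-7,0,0,0,0],
  [0,0,-7,0,0,0,0],
  [0,0,-5,0,0,0,0],
  [0,0,-3,0,0,0,0],
  [0,0,0,0,0,0,0],
  [0,0,0,0,0,0,0],
  [0,0,0,0,0,0,0],
])

```text
time_s: 19.4
eef_pos: [0.5838, -0.1523, 0.1687]
tool_rot: [2.556, 1.826, 0.001]
contact_force: [0.0, 0.3, -1.6]
finger_gap: 0.0088
finger_force: 58.7
```

```bash
sed -i 's/(P\[:,2\]<zt-.03)/(P[:,2]<zt+.02)/' m.py; python3 m.py w7.png; python3 - <<'E'
from h import *
s=eyes.read_camera("scene"); save(s,"s2.png",(200,120,440,300),3)
E
```

```text
19.45 [ 0.58384148 -0.15234511  0.16869218] [ 0.40892801  0.18049362 -0.96792585]
yaw -18.907290134714735 0.0008224952770387497
blank top/bottom expected 0.20519217946892557 0.07519217946892556 z 0.13195563234886543 0.22518362096671773
  h 0.06 163 box x [-0.00651808  0.00900515] front y pct [0.01865768 0.01893035 0.02144369]
bezel x [-0.01416342  0.01458545] y [-0.00145209  0.02919391]
```

View pics/s2.png

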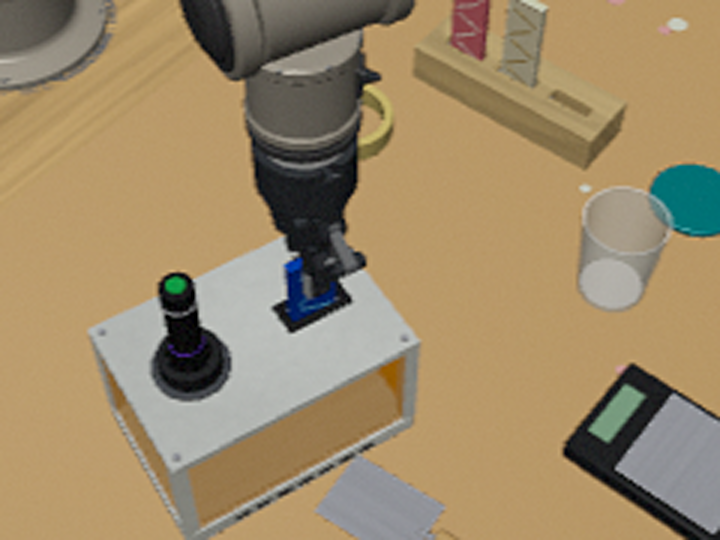

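The blank is in the slot at crop (312,300), about 65 mm deep, with negligible force. The torch is upright in the collar at (188,340), and the other things are in place. Handing in.

```bash
python3 -c "
from h import *
print(order.sign_off())"
```

```text
the job is handed in; nothing more can be done
None
```

I handed the job in, though sign-off returned no verdict. The UV torch stands released and upright in the collar, and the gripper holds the blue blank upright in the slot, about 65 mm of it inside, with negligible contact force and clear of the chamber floor; the bystanders visible in the last picture look unmoved.

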